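Serve the boiled egg with the tongs

ROBOT

A 6-joint arm with a two-finger parallel gripper is mounted at the origin on a cart in front of the work surface, level with it; the furniture and walls round the work are solid. World frame = base frame: x ahead of the robot, y to its left, z up, the work surface at z = 0. Lengths are in m, angles in rad, forces in N, time in s.
With the tool pointing down it reaches from about 0.375 to 0.9 m from the base axis. Payload 3.1 kg.
Tool frame: the origin (TCP) lies midway between the tips of the shut fingers; the grasp point (between the pads) lies 19 mm behind it; z points along the fingers, y is the line along which they close (so a half turn about z gives the same grasp; the last joint's range is limited). The gripper opens to 87 mm and grips with 3 to 60 N. Pads are 19 mm wide; open, the fingers measure 117 mm over their backs; the gripper's body (75 mm by 190 mm) begins 51 mm behind the grasp point.
Start: joints at [-1.329, 0.527, 1.433, -0, 1.181, -0.178], TCP at [0.255, -0.571, 0.194] pointing down, gripper open.
Joint ranges: [-3.08, 3.08], [-0.75, 2.2], [0.22, 2.44], [-1.43, 4.57], [0, 2.65], [-2.85, 2.85]. Speed limits (rad/s): [2.79, 2.79, 3.14, 3.14, 3.14, 3.14].

INTERFACE

Orientations are given as a unit quaternion [x, y, z, w].
In Python, from rig import status, imaging, order gives the robot as it stands.
- The arm moves only by the tool arm_command, never from a script. Its argument "deltas" is one flat list of numbers, 5 for each row, row after row: the opening, from -1 (shut) to 1 (fully open), so that 0 is half open, then the shift along the tool's x, y, z in m, then the turn about the tool's z in rad. In form: [gripper, tx, ty, tz, roll, gripper, tx, ty, tz, roll, ...]. A call has 1 to 12 rows; each row shifts and turns the commanded pose from where the row before left it, along the tool's axes as they then stand; what a row does not reach is not made up. A row lasts 1/8 s, in which the tool goes at most 62.5 mm and 10.7 degrees, less where a joint would pass 70% of its speed; a pose out of reach is approached as far as the arm can. A call with a gripper value outside its range is refused whole. The fingers move at their own pace and stop on an object; "newtons" is the grip in N (left out, the last holds). Time passes only in rows, so rows that do not move let the fingers close. It gives the time, the measured TCP pose, the force, the opening and the grip force at its end, in the units of the state.
- status.get_obs(): the state, without advancing time (a new reading comes with each control period).
- imaging.camera(name): name is "scene" or "top" or "wrist"; returns (picture, depth): 384x512x3 uint8, red, green, blue; 384x512 float32, m along the optical axis (not along the pixel's ray), 0 where there is no reading.
- imaging.camera_params(name): a dict with "intrinsics" (3x3 intrinsics, pixels), "camera_from_world" (4x4, takes a point from world to camera coordinates). Camera axes: x right, y up, looking along -z (the intrinsics and any distortion apply to the point x, -y, -z); pixel columns grow to the right and rows downward; lengths in m; the calibration is good to about 2 mm. A picture is of the moment at which its call begins: read the wrist's pose just before it. camera_params takes no time and is no camera call; for the wrist camera it gives the pose at the moment of the call.
- order.hand_in(): hands the job in; it is judged then, once.
The state is a dict: "time": time; "q": joint angles; "joint_velocities": joint speeds; "joint_torque": joint torques, N m; "position": TCP position; "tool_rot": TCP orientation; "ft_force": force on the tool from outside, world axes, zero at the start; "moment": the same for the moment, N m; "grip_width": finger opening in m; "grip_force": force on a finger pad.
Only numpy, scipy, OpenCV 4.12 (cv2) and the standard library are available. Lean on these libraries where they do the work, as an engineer would, in place of code of your own. Each camera call takes 0.05 s, during which the arm holds its last target. There are 200 camera calls.

TASK

Pick up the kitchen tongs, close their jaws on the larger of the two eggs and lift it out of its egg cup, without the robot's fingers touching either egg. Finish while holding it: keep the egg still in the tongs over the middle of the empty plate, about 15 cm up, and do not let go. Leave the small egg and everything else standing where it is.

Things in the scene. Friction and masses are not known exactly. Their poses are not given: they have to be found in the camera images.
- tongs: Spring kitchen tongs lying on edge on the worktop: the two steel blades (24 mm high, 1 mm above the underside) open sideways and can be squeezed from above. 202 mm long, about 120 g. Origin: on the underside, midway between the grey grips; +x points along the tongs to the jaws, +y to the left blade, +z up. Round pivot at x = -75 mm, grips at x = 0, jaws at x = +100 mm
- tongs_grip (a point): Point midway between the grey grips, 13 mm above the tongs' underside. The two grey plastic grips: 52 mm long, 26 mm high, 56 mm over their outer faces at rest. A spring holds them apart with about 7 to 9 N each, so fingers squeezing lightly can carry the tongs half open. Each 1 mm off this width takes 2.3 mm off the jaw opening; squeezed on the larger egg the grips measure about 38 mm
- tongs_jaw (a point): Point midway between the jaws, 13 mm above the tongs' underside, 100 mm ahead of the grips. Cupped jaws, 32 mm long, shallow V, 24 mm high; at rest their middles stand 88 mm apart inside and their ends 78 mm (about 69 mm when the grips are squeezed to 52 mm)
- tongs_left: the left (+y) blade of the tongs with its grip and jaw; origin at the pivot, underside
- tongs_right: the right (-y) blade of the tongs with its grip and jaw; origin at the pivot, underside
- egg: the larger egg, brown, 58 mm tall, 44 mm thick, about 60 g, standing upright in the larger egg cup; origin at its lower end (about 24 mm above the worktop), z along the egg
- egg_center (a point): centre of the larger egg, 29 mm above its lower end; about 53 mm above the worktop at the start
- small_egg: the small egg, 34 mm tall, 26 mm thick, standing in the smaller egg cup; stays there. Origin at its lower end
- cup_large: low white egg cup that carries the larger egg: 30 mm high, 35 mm wide at the rim, foot 54 mm wide, loose; origin at the centre of its underside. The egg rests on the rim's inner edge
- cup_small: low white egg cup that carries the small egg: 30 mm high, 24 mm wide at the rim, foot 54 mm wide, loose; origin at the centre of its underside
- plate: empty white round plate, 170 mm wide, 16 mm high, standing fast on the worktop; origin at the centre of its underside
- salt_shaker: salt shaker, 44 mm wide, 90 mm tall, a bystander; origin at the centre of its underside
- peeler: vegetable peeler lying on the worktop, 170 x 25 x 18 mm, a bystander; origin at its underside
- tin_sardines: flat oblong tin, 63 x 105 x 24 mm, a bystander; origin at the centre of its underside
Things that resemble listed ones, but are neither listed nor needed, are in the scene too. What is shaped like the egg but orange or yellow is not meant.

How it is judged:
By the outcome, as a careful person would: the job done as asked, in the order asked, and still so for the second after the job is handed in, while the arm keeps its last pose, push and grip.
It also fails if it takes over 40 s, if anything falls off the work surface, if the arm or the gripper's body presses on something with over 40 N, if the wrist force passes 120 N, or if a joint passes its speed limit or range.

## Working session

There is one attempt and no reset: what is moved stays moved. The work goes in short steps, Python scripts to look and compute and a tool call to move; the robot and the scene stay as the last step left them, time stands still between calls to the robot, and variables do not carry over. Pictures are saved under pics/ and viewed, at most 10 in all, crops included, and the job is handed in when it is done.

Besides the shell and the picture viewer there is one more tool, called after ">>>" as name(argument=value, ...) on one line, values as JSON. arm_command: Moves the arm, as the interface text tells. Its arguments: {"type":"object","properties":{"deltas":{"type":"array"},"newtons":{"type":"number"}},"required":["deltas"]}

```bash
mkdir -p pics; ls; python3 - <<'E'
from rig import status, imaging
import cv2, numpy as np
print(status.get_obs())
for n in ("scene","top"):
    im,d=imaging.camera(n); p=imaging.camera_params(n)
    cv2.imwrite(f"pics/{n}0.png",cv2.resize(im[:,:,::-1],(800,600),interpolation=cv2.INTER_CUBIC)); np.savez(f"{n}0.npz",im=im,d=d,K=p["intrinsics"],T=p["camera_from_world"]); print(p)
E
```

```text
pics
{'time': 0.0, 'q': array([-1.32952553e+00,  5.28460095e-01,  1.43387197e+00, -2.40833039e-05,
        1.18136769e+00, -1.78476100e-01]), 'joint_velocities': array([ 0.00148369,  0.00103962,  0.00109001, -0.00021437, -0.00089977,
       -0.00064511]), 'joint_torque': array([ 8.01573078e-04, -4.40039635e+01, -1.76590741e+01,  6.35130052e-02,
        5.83134172e-02, -1.43945490e-04]), 'position': array([ 0.2545526 , -0.56997065,  0.19258506]), 'tool_rot': array([ 9.78055790e-01,  2.08340497e-01, -4.42029792e-05, -1.05268116e-03]), 'ft_force': array([ 0.55553562,  0.39981282, -0.34539608]), 'moment': array([-0.0138085 , -0.04984049,  0.00992014]), 'grip_force': 0.0, 'grip_width': 0.08703819473232406}
{'intrinsics': array([[464.22493366,   0.        , 263.76405845],
       [  0.        , 464.22493366, 193.39591936],
       [  0.        ,   0.        ,   1.        ]]), 'camera_from_world': array([[-0.40608907, -0.91370315, -0.01543442,  0.23938064],
       [ 0.62158122, -0.28855946,  0.72826521, -0.37871034],
       [-0.66987196,  0.2861468 ,  0.68512157, -0.83777038],
       [ 0.        ,  0.        ,  0.        ,  1.        ]])}
{'intrinsics': array([[384.45851682,   0.        , 249.58983775],
       [  0.        , 384.45851682, 195.55894895],
       [  0.        ,   0.        ,   1.        ]]), 'camera_from_world': array([[ 0.00612308, -0.99981846, -0.01804324,  0.00988234],
       [ 0.98643307,  0.00307904,  0.16413507, -0.54190389],
       [-0.16404972, -0.01880346,  0.98627284, -0.93089461],
       [ 0.        ,  0.        ,  0.        ,  1.        ]])}
```

View pics/top0.png

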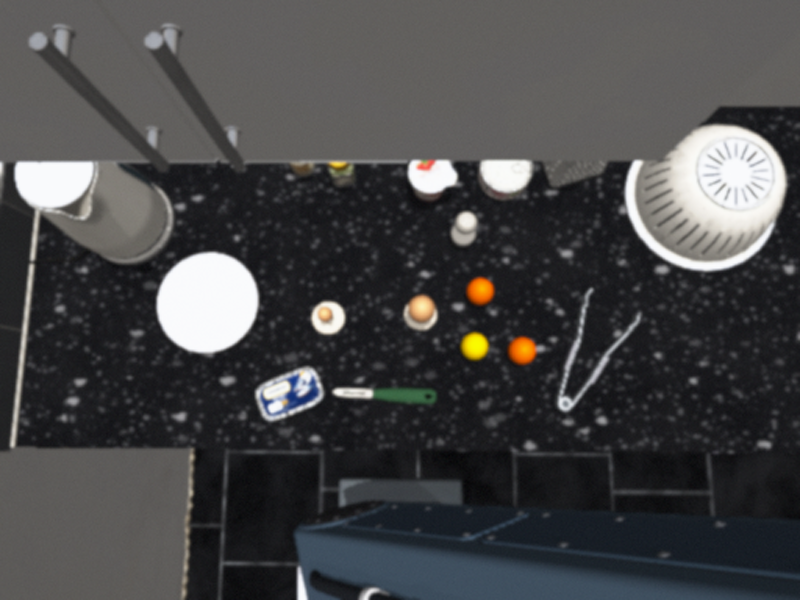

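View pics/scene0.png

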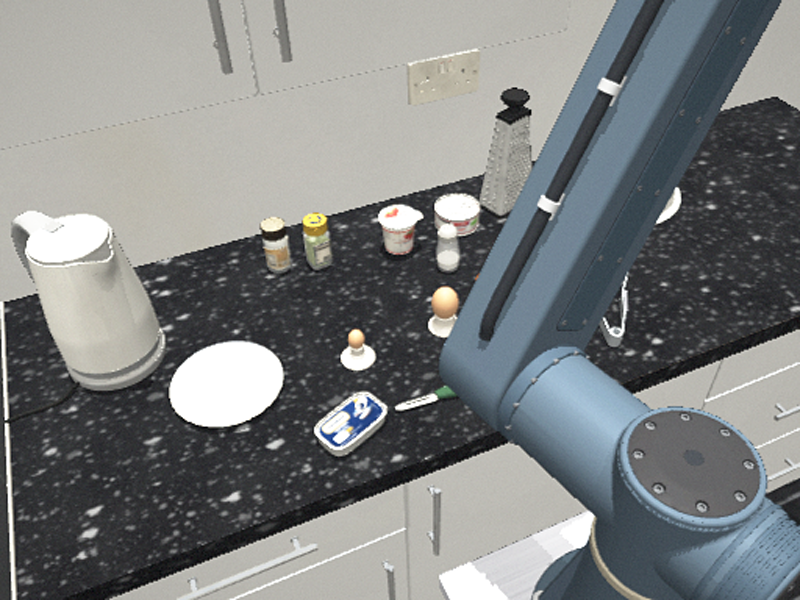

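The top view (800x600) shows the tongs with pivot at (565,403) and jaw tips at (590,292) and (640,317). The larger egg is at (421,310), the small egg at (326,315) and the plate at (208,302). Orange and yellow decoys are at (480,291), (475,346) and (522,350). The scene view shows the arm hiding the tongs and decoys.

```bash
cat > h.py <<'E'
import numpy as np, cv2
def ray(uv,K,T):
    uv=np.atleast_2d(np.float64(uv)); R=T[:3,:3]; c=-R.T@T[:3,3]
    d=np.c_[(uv[:,0]-K[0,2])/K[0,0],-(uv[:,1]-K[1,2])/K[1,1],-np.ones(len(uv))]@R
    return c,d
def on_plane(uv,K,T,z):
    c,d=ray(uv,K,T); return c+d*((z-c[2])/d[:,2])[:,None]
def cloud(d,K,T):
    v,u=np.mgrid[:d.shape[0],:d.shape[1]]; uv=np.c_[u.ravel(),v.ravel()]
    c,dr=ray(uv,K,T); return (c+dr*d.reshape(-1,1)).reshape(*d.shape,3)
E
python3 - <<'E'
import numpy as np,cv2
from h import *
f=np.load("top0.npz"); im,d,K,T=[f[k] for k in("im","d","K","T")]
P=cloud(d,K,T); m=(P[...,2]>0.006)&(P[...,2]<0.3)&(d>0)&(P[...,0]>.3)&(P[...,0]<.9)
n,l,st,c=cv2.connectedComponentsWithStats(m.astype(np.uint8))
for i in range(1,n):
    if st[i,4]<15: continue
    q=P[l==i]; rgb=im[l==i].mean(0)
    print(c[i].round(),st[i,4],"min",q.min(0).round(3),"max",q.max(0).round(3),rgb.round())
hsv=cv2.cvtColor(im,cv2.COLOR_RGB2HSV)
# tongs px
mm=(im.min(2)>90); mm[:180]=0;mm[265:]=0;mm[:,:350]=0;mm[:,420:]=0
n,l,st,c=cv2.connectedComponentsWithStats(cv2.dilate(mm.astype(np.uint8),np.ones((3,3))))
i=1+np.argmax(st[1:,4]); v,u=np.where((l==i)&mm); W=on_plane(np.c_[u,v],K,T,.022)
print(st[i]); 
for x in np.arange(W[:,0].min(),W[:,0].max(),.015):
    s=np.sort(W[(W[:,0]>=x)&(W[:,0]<x+.015)][:,1]); g=np.where(np.diff(s)>.008)[0]
    print(round(x+.0075,3),[ (a.min().round(4),a.max().round(4)) for a in np.split(s,g+1)] if len(s) else '')
E
```

```text
[454. 125.] 6310 min [ 0.615 -0.638  0.006] max [ 0.842 -0.394  0.122] [207. 205. 201.]
[275. 113.] 581 min [ 0.728 -0.093  0.006] max [ 0.781 -0.016  0.077] [225. 213. 212.]
[323. 113.] 664 min [ 0.737 -0.225  0.006] max [ 0.795 -0.139  0.043] [214. 213. 210.]
[366. 109.] 516 min [ 0.756 -0.357  0.006] max [ 0.804 -0.249  0.096] [89. 87. 84.]
[ 44. 151.] 7286 min [0.3   0.39  0.006] max [0.778 0.645 0.251] [111. 110. 108.]
[194. 107.] 115 min [0.778 0.147 0.006] max [0.8   0.188 0.065] [95. 85. 71.]
[218. 111.] 235 min [0.758 0.076 0.006] max [0.789 0.117 0.099] [103.  96.  66.]
[297. 146.] 289 min [ 0.651 -0.129  0.007] max [ 0.688 -0.089  0.093] [174. 170. 163.]
[132. 193.] 2249 min [0.471 0.237 0.006] max [0.637 0.407 0.021] [247. 248. 250.]
[307. 186.] 228 min [ 0.548 -0.156  0.023] max [ 0.589 -0.114  0.06 ] [217. 105.   0.]
[374. 230.] 570 min [ 0.377 -0.396  0.006] max [ 0.574 -0.257  0.032] [134. 136. 140.]
[269. 199.] 295 min [ 0.51  -0.062  0.006] max [ 0.556 -0.012  0.084] [202. 165. 123.]
[210. 203.] 236 min [0.504 0.096 0.006] max [0.552 0.141 0.062] [234. 219. 197.]
[3
[... 766 characters left out ...]
64(-0.3426), np.float64(-0.3268)), (np.float64(-0.2869), np.float64(-0.2737))]
0.472 [(np.float64(-0.3561), np.float64(-0.3352)), (np.float64(-0.2952), np.float64(-0.2794))]
0.487 [(np.float64(-0.3722), np.float64(-0.3487)), (np.float64(-0.2985), np.float64(-0.2852))]
0.502 [(np.float64(-0.3858), np.float64(-0.3547)), (np.float64(-0.3017), np.float64(-0.2935))]
0.517 [(np.float64(-0.3968), np.float64(-0.3784)), (np.float64(-0.305), np.float64(-0.2967))]
0.532 [(np.float64(-0.3976), np.float64(-0.3919)), (np.float64(-0.3082), np.float64(-0.3))]
0.547 [(np.float64(-0.314), np.float64(-0.3032))]
0.562 [(np.float64(-0.3199), np.float64(-0.309))]
0.577 [(np.float64(-0.3228), np.float64(-0.3149))]
```

```bash
python3 - <<'E'
import numpy as np,cv2
f=np.load("top0.npz"); im=f["im"]
cv2.imwrite("pics/crop1.png",cv2.resize(im[170:275,255:430,::-1],(800,480),interpolation=cv2.INTER_CUBIC))
E
```

```text
(no output)
```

View pics/crop1.png

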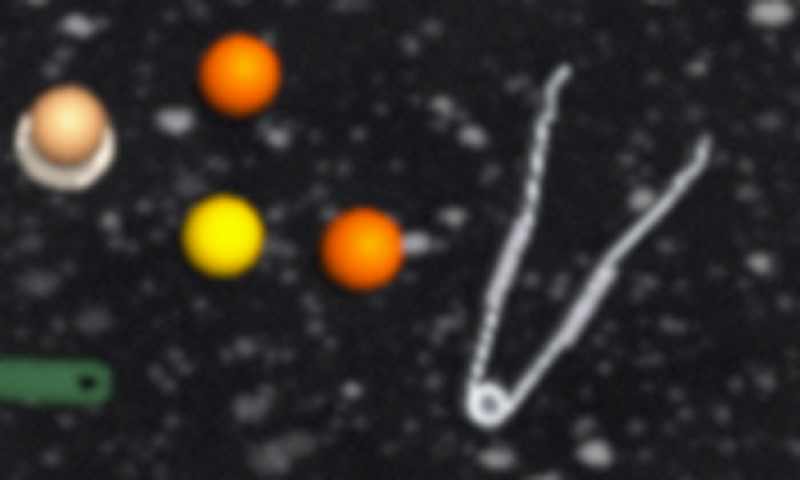

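The crop shows the tongs' pivot ring at (488,403), left jaw end at (565,68) and right jaw end at (707,138). The thicker grips are near (512,240) and (590,300).

```bash
python3 - <<'E'
import numpy as np,cv2
from h import *
f=np.load("top0.npz"); im,d,K,T=[f[k] for k in("im","d","K","T")]
px=np.array([[488,403],[565,68],[707,138],[512,240],[590,300]],float); uv=np.c_[255+px[:,0]*175/800-.4,170+px[:,1]*105/480-.4]
W=on_plane(uv,K,T,.024); print(W.round(4)); mid=(W[1]+W[2])/2; v=mid-W[0]; L=np.hypot(*v[:2]); a=np.degrees(np.arctan2(v[1],v[0]))
print("len",L,"yaw",a,"jawsep",np.linalg.norm(W[1]-W[2])); print("grip",W[0]+v/L*.075)
def egg(im,roi):
    h=cv2.cvtColor(im,cv2.COLOR_RGB2HSV); m=((h[...,0]>5)&(h[...,0]<22)&(h[...,1]>75)&(h[...,2]>90)).astype(np.uint8)
    r=np.zeros_like(m);r[roi[0]:roi[1],roi[2]:roi[3]]=1;m&=r
    n,l,st,c=cv2.connectedComponentsWithStats(m); i=1+np.argmax(st[1:,4]); return st[i],np.array([st[i,0]+(st[i,2]-1)/2,st[i,1]+(st[i,3]-1)/2])
g=np.load("scene0.npz")
for nm,rt,rs,z in(("egg",(180,215,255,285),(180,205,272,298),.053),("small",(190,210,198,222),(208,225,218,238),.042)):
    st,c=egg(im,rt); st2,c2=egg(g["im"],rs); print(nm,st,st2,on_plane(c,K,T,z))
    c0,d0=ray(c,K,T); c1,d1=ray(c2,g["K"],g["T"]); A=np.c_[d0[0],-d1[0]]; s=np.linalg.lstsq(A,c1-c0,rcond=None)[0]; print((c0+s[0]*d0[0]),(c1+s[1]*d1[0]))
m=(im.min(2)>200).astype(np.uint8); m[:155]=0;m[235:]=0;m[:,175:]=0;m[:,:90]=0
n,l,st,c=cv2.connectedComponentsWithStats(m);i=1+np.argmax(st[1:,4]);print("plate",on_plane([st[i,0]+(st[i,2]-1)/2,st[i,1]+(st[i,3]-1)/2],K,T,.016),st[i])
from scipy.spatial.transform import Rotation as Ro
print(Ro.from_quat([ 9.78055790e-01,  2.08340497e-01, -4.42029792e-05, -1.05268116e-03]).as_matrix().round(3))
E
```

```text
[[ 0.3878 -0.269   0.024 ]
 [ 0.5755 -0.3201  0.024 ]
 [ 0.5356 -0.3975  0.024 ]
 [ 0.4777 -0.286   0.024 ]
 [ 0.4445 -0.3275  0.024 ]]
len 0.1902620474376508 yaw -28.175876742147963 jawsep 0.08704543046882197
grip [ 0.45392295 -0.30438772  0.024     ]
egg [261 188  18  18 223] [276 183  18  21 212] [[ 0.53825868 -0.03782277  0.053     ]]
[ 0.53946238 -0.03806791  0.04565966] [ 0.54031667 -0.0365523   0.04574914]
small [204 197   8   9  57] [223 210  11  13  80] [[0.5279593  0.11948473 0.042     ]]
[0.52815891 0.11965602 0.04068194] [0.52906364 0.1213783  0.04104278]
plate [[0.55251927 0.32118491 0.016     ]] [ 101  162   64   63 3170]
[[ 0.913  0.408 -0.001]
 [ 0.408 -0.913  0.002]
 [ 0.    -0.002 -1.   ]]
```

>>> arm_command(deltas=[1, 0.0485, -0.0271, 0, 0, 1, 0.0485, -0.0271, 0, 0, 1, 0.0485, -0.0271, 0, 0, 1, 0.0485, -0.0271, 0, 0, 1, 0.0485, -0.0271, 0, 0, 1, 0.0485, -0.0271, 0, 0, 1, 0, 0, 0, 0.183, 1, 0, 0, 0, 0.183, 1, 0, 0, 0, 0.183, 1, 0, 0, 0, 0.183, 1, 0, 0, 0, 0.181, 1, 0, 0, 0, 0])

```text
time: 1.6
position: [0.454, -0.3034, 0.1932]
tool_rot: [0.97, -0.243, -0.0, -0.0]
ft_force: [-0.1, 0.4, 0.4]
grip_width: 0.0869
grip_force: 0.0
```

```bash
cat > look.py <<'E'
from rig import status, imaging
import cv2, numpy as np, sys
def look(n,tag):
    p=imaging.camera_params(n); s=status.get_obs(); im,d=imaging.camera(n)
    cv2.imwrite(f"pics/{n}{tag}.png",cv2.resize(im[:,:,::-1],(800,600),interpolation=cv2.INTER_CUBIC)); np.savez(f"{n}{tag}.npz",im=im,d=d,K=p["intrinsics"],T=p["camera_from_world"])
    return s
if __name__=="__main__":
    from scipy.spatial.transform import Rotation as R
    s=look(sys.argv[1],sys.argv[2]); M=R.from_quat(s["tool_rot"]).as_matrix()
    print(s["time"],s["position"].round(4),"yaw",np.degrees(np.arctan2(M[1,0],M[0,0])).round(2),s["ft_force"].round(2),s["grip_width"],s["grip_force"]); print(M.round(4))
E
python3 look.py wrist 1
```

```text
1.6 [ 0.454  -0.3034  0.1932] yaw -28.13 [-0.12  0.44  0.42] 0.08693291352395474 0.0
[[ 8.818e-01 -4.715e-01 -7.000e-04]
 [-4.715e-01 -8.818e-01  6.000e-04]
 [-9.000e-04 -3.000e-04 -1.000e+00]]
```

View pics/wrist1.png

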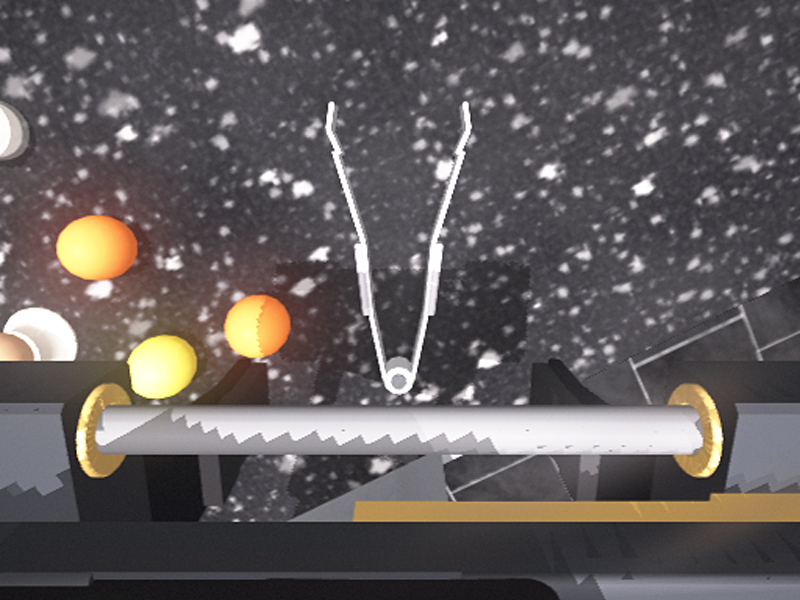

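The wrist view shows the tongs almost aligned with the tool. Pivot is at (398,380), the grips at (362,280) and (435,280), and the jaw ends at (332,103) and (466,103).

```bash
python3 - <<'E'
import numpy as np
from h import *
f=np.load("wrist1.npz"); K,T=f["K"],f["T"]
px=np.array([[398,380],[332,103],[466,103],[363,245],[435,245],[368,315],[429,315]],float)*.64-.2
W=on_plane(px,K,T,.025); 
M=np.array([[.8818,-.4715,0],[-.4715,-.8818,0],[0,0,-1]]); r=(W-[.454,-.3034,.1932])@M
print(W.round(4)); print(r.round(4)); v=(W[1]+W[2])/2-W[0]; print(np.hypot(*v[:2]),np.degrees(np.arctan2(v[1],v[0])),W[3:].mean(0))
E
```

```text
[[ 0.3871 -0.2664  0.025 ]
 [ 0.5758 -0.319   0.025 ]
 [ 0.5351 -0.3952  0.025 ]
 [ 0.4864 -0.2921  0.025 ]
 [ 0.463  -0.3359  0.025 ]
 [ 0.441  -0.2709  0.025 ]
 [ 0.4205 -0.3093  0.025 ]]
[[-0.0765 -0.0011  0.1682]
 [ 0.1148 -0.0436  0.1682]
 [ 0.1148  0.0427  0.1682]
 [ 0.0232 -0.0252  0.1682]
 [ 0.0233  0.0244  0.1682]
 [-0.0268 -0.0225  0.1682]
 [-0.0267  0.021   0.1682]]
0.19126074645639463 -28.314894801022312 [ 0.45272219 -0.3020646   0.025     ]
```

>>> arm_command(deltas=[1, -0.0015, -0.0005, 0.055, 0, 1, 0, 0, 0.055, 0, 1, 0, 0, 0.05, 0, 1, 0, 0, 0.02, 0, 1, 0, 0, 0.006, 0, 1, 0, 0, 0, 0, 1, 0, 0, 0, 0])

```text
time: 2.52
position: [0.4539, -0.3032, 0.0088]
tool_rot: [0.97, -0.244, 0.001, 0.001]
ft_force: [-0.2, 0.3, 0.4]
grip_width: 0.0868
grip_force: 0.0
```

>>> arm_command(deltas=[1, -0.0015, -0.0005, 0.0045, 0, 1, 0, 0, 0, 0, 0.19, 0, 0, 0, 0, 0.19, 0, 0, 0, 0, 0.19, 0, 0, 0, 0, 0.19, 0, 0, 0, 0], newtons=20)

```text
time: 3.28
position: [0.4521, -0.3013, 0.003]
tool_rot: [0.97, -0.244, 0.0, -0.0]
ft_force: [1.2, -0.6, -0.5]
grip_width: 0.056
grip_force: 0.0
```

>>> arm_command(deltas=[0.18, 0, 0, 0, 0, 0.18, 0, 0, 0, 0, 0.18, 0, 0, 0, 0, 0.18, 0, 0, 0, 0])

```text
time: 3.78
position: [0.452, -0.3013, 0.003]
tool_rot: [0.97, -0.244, -0.0, -0.0]
ft_force: [-0.4, 0.2, -0.1]
grip_width: 0.0513
grip_force: 0.0
```

>>> arm_command(deltas=[0.14, 0, 0, 0, 0, 0.14, 0, 0, 0, 0, 0.14, 0, 0, 0, 0])

```text
time: 4.15
position: [0.452, -0.3013, 0.003]
tool_rot: [0.97, -0.244, -0.0, -0.0]
ft_force: [-0.1, 0.6, -1.2]
grip_width: 0.0495
grip_force: 0.0
```

```bash
python3 look.py wrist 2; python3 -c "
from rig import status
s=status.get_obs();print(s['grip_width'],s['grip_force'])"
```

```text
4.15 [ 0.452  -0.3013  0.003 ] yaw -28.26 [-0.07  0.63 -1.21] 0.04946201228547685 0.0
[[ 8.808e-01 -4.735e-01 -0.000e+00]
 [-4.735e-01 -8.808e-01  0.000e+00]
 [-1.000e-04 -0.000e+00 -1.000e+00]]
0.04991505666657362 0.0
```

View pics/wrist2.png

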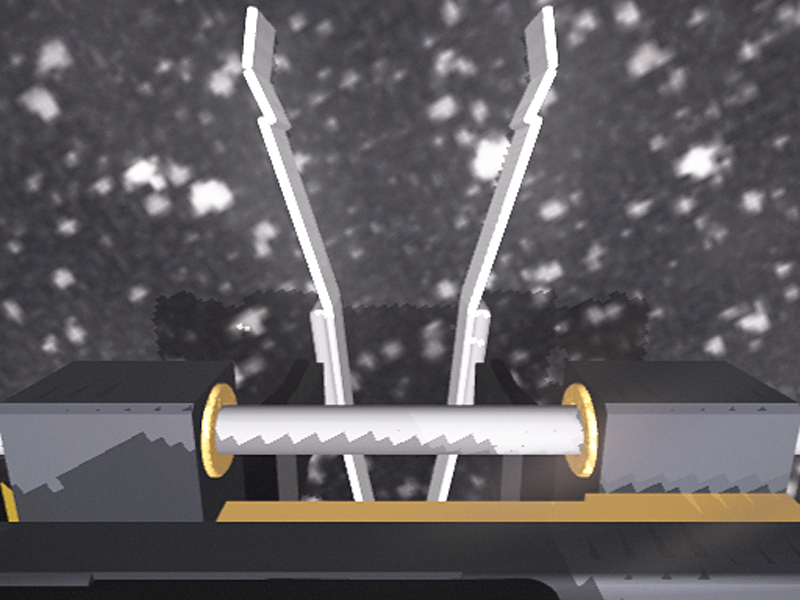

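The view shows both fingers against the grips, with jaw outer ends at (250,8) and (549,8). I'll measure how far they have closed.

```bash
python3 - <<'E'
import numpy as np
from h import *
f=np.load("wrist2.npz"); K,T=f["K"],f["T"]
px=np.array([[250,8],[549,8],[246,67],[554,67],[316,312],[486,312]],float)*.64-.2
W=on_plane(px,K,T,.025); M=np.array([[.8808,-.4735,0],[-.4735,-.8808,0],[0,0,-1]]); print(((W-[.452,-.3013,.003])@M).round(4))
E
```

```text
[[ 0.1181 -0.0441 -0.022 ]
 [ 0.1182  0.0434 -0.022 ]
 [ 0.1022 -0.0464 -0.022 ]
 [ 0.1023  0.0461 -0.022 ]
 [ 0.0261 -0.0284 -0.022 ]
 [ 0.0261  0.029  -0.022 ]]
```

>>> arm_command(deltas=[0.1, 0, 0, 0, 0, 0.1, 0, 0, 0, 0, 0.1, 0, 0, 0, 0])

```text
time: 4.58
position: [0.4521, -0.3013, 0.0031]
tool_rot: [0.97, -0.244, 0.0, 0.0]
ft_force: [-0.2, 0.3, -0.4]
grip_width: 0.0481
grip_force: 0.0
```

```bash
python3 look.py wrist 3; python3 - <<'E'
import numpy as np,cv2
a=np.load("wrist2.npz")["im"];b=np.load("wrist3.npz")["im"]
print(cv2.absdiff(a,b)[:200].mean())
for im in (a,b):
    r=im[43].min(1); r=np.where(r>225)[0]; print(r[(r>130)&(r<380)])
E
```

```text
4.575 [ 0.4521 -0.3013  0.0031] yaw -28.26 [-0.17  0.3  -0.43] 0.04806516276881647 0.0
[[ 0.8808 -0.4735  0.    ]
 [-0.4735 -0.8808 -0.    ]
 [ 0.      0.     -1.    ]]
1.6518815104166666
[156 157 158 159 160 351 352 353 354 355]
[156 157 158 159 160 351 352 353 354 355]
```

>>> arm_command(deltas=[0.04, 0, 0, 0, 0, 0.04, 0, 0, 0, 0, 0.04, 0, 0, 0, 0])

```text
time: 5.0
position: [0.452, -0.3013, 0.003]
tool_rot: [0.97, -0.244, -0.0, -0.0]
ft_force: [-0.7, 0.7, -0.2]
grip_width: 0.0451
grip_force: 0.0
```

```bash
python3 look.py wrist 4; python3 - <<'E'
import numpy as np,cv2
b=np.load("wrist4.npz")["im"]
r=b[43].min(1); r=np.where(r>225)[0]; print(r[(r>130)&(r<380)])
cv2.imwrite("pics/crop4.png",cv2.resize(b[180:330,150:360,::-1],(800,571),interpolation=cv2.INTER_CUBIC))
E
```

```text
5.0 [ 0.452  -0.3013  0.003 ] yaw -28.26 [-0.66  0.66 -0.22] 0.04505535200213705 0.0
[[ 0.8808 -0.4735 -0.    ]
 [-0.4735 -0.8808  0.    ]
 [-0.     -0.     -1.    ]]
[156 157 158 159 160 351 352 353 354 355]
```

View pics/crop4.png

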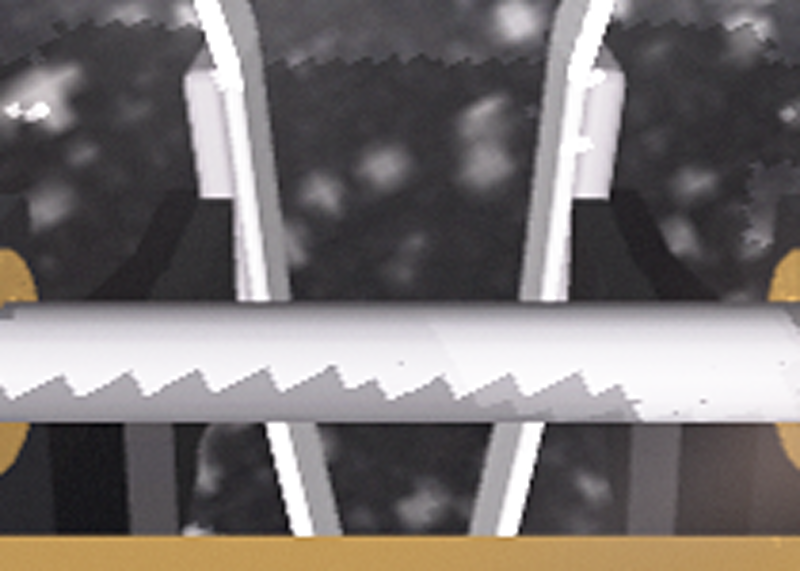

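The crop shows the fingers' dark edges beside the grips, at (235,195) and (570,195), with the blades still unmoved. I'll use depth to see where the fingers are relative to the grips.

```bash
python3 - <<'E'
import numpy as np
from h import *
f=np.load("wrist4.npz"); K,T,d,im=f["K"],f["T"],f["d"],f["im"]
P=cloud(d,K,T); M=np.array([[.8808,-.4735,0],[-.4735,-.8808,0],[0,0,-1]])
Q=(P-[.452,-.3013,.003])@M; Q[...,2]=.003-Q[...,2]
s=800/210
for y in (100,150,185,205,230,260,285):
    print("row",y)
    for x in (150,170,180,190,200,210,220,230,238,246,254,262,275,285): 
        v,u=int(180+y/s),int(150+x/s); print(x,(Q[v,u]*1000).round(1).tolist(),im[v,u].tolist(),end=" | ")
    print()
E
```

```text
row 100
150 [16.2, -40.0, 2.9] [72, 71, 74] | 170 [15.8, -37.3, 1.6] [63, 63, 65] | 180 [16.0, -35.3, 2.3] [60, 59, 62] | 190 [22.9, -29.9, 26.6] [170, 164, 172] | 200 [23.5, -28.0, 28.6] [232, 228, 232] | 210 [23.1, -26.7, 27.1] [231, 227, 230] | 220 [23.2, -25.6, 27.5] [208, 200, 208] | 230 [23.0, -24.1, 26.8] [254, 253, 254] | 238 [23.3, -22.9, 27.7] [251, 249, 251] | 246 [22.7, -22.1, 25.7] [149, 146, 149] | 254 [21.0, -21.8, 19.8] [150, 148, 151] | 262 [18.6, -21.7, 11.4] [152, 149, 153] | 275 [15.9, -20.3, 1.9] [66, 66, 71] | 285 [16.0, -19.1, 2.4] [65, 61, 65] | 
row 150
150 [7.7, -40.6, 1.9] [64, 61, 66] | 170 [7.5, -37.6, 1.5] [59, 56, 59] | 180 [7.5, -35.8, 1.6] [62, 59, 64] | 190 [8.1, -34.3, 3.3] [56, 54, 57] | 200 [16.1, -28.4, 27.6] [221, 215, 221] | 210 [16.2, -26.8, 27.8] [229, 225, 230] | 220 [16.1, -25.8, 27.6] [230, 227, 231] | 230 [16.1, -24.2, 27.6] [200, 194, 200] | 238 [16.0, -23.2, 27.2] [253, 253, 253] | 246 [16.1, -22.1, 27.5] [244, 243, 244] | 254 [15.3, -21.4, 25.1] [138, 135, 139] | 262 [12.4, -21.3, 16.3] [148, 145, 149] | 275 [7.6, -20.6, 1.6] [56, 53, 
[... 2180 characters left out ...]
3] | 262 [-0.9, -20.6, 26.4] [235, 232, 235] | 275 [-4.8, -19.4, 17.2] [148, 144, 148] | 285 [-9.1, -19.3, 7.0] [141, 138, 143] | 
row 285
150 [12.6, -28.4, 64.6] [36, 34, 38] | 170 [11.5, -26.8, 62.0] [51, 49, 52] | 180 [10.8, -25.8, 60.5] [49, 48, 49] | 190 [11.8, -24.6, 62.6] [48, 46, 47] | 200 [11.1, -23.5, 61.2] [48, 46, 47] | 210 [9.4, -22.8, 57.4] [48, 44, 47] | 220 [6.4, -23.0, 50.7] [51, 48, 49] | 230 [2.4, -22.8, 41.7] [40, 40, 40] | 238 [-1.0, -22.9, 34.0] [183, 178, 186] | 246 [-3.5, -22.6, 28.5] [200, 192, 201] | 254 [-4.4, -21.8, 26.5] [242, 240, 242] | 262 [-4.0, -20.6, 27.3] [250, 249, 251] | 275 [-7.4, -19.2, 19.6] [151, 147, 151] | 285 [-11.6, -19.0, 10.4] [152, 150, 153] |
```

```bash
python3 - <<'E'
import numpy as np
from h import *
M=np.array([[.8808,-.4735,0],[-.4735,-.8808,0],[0,0,-1]])
for n,p in (("wrist1",[.454,-.3034,.1932]),("wrist4",[.452,-.3013,.003])):
    f=np.load(n+".npz"); P=cloud(f["d"],f["K"],f["T"]); Q=(P-p)@M
    m=(f["d"]>0)&(abs(Q[...,0])<14)&(abs(Q[...,0])<.014)&(abs(Q[...,1])<.065)&(Q[...,2]<.012)&(Q[...,2]>-.09)
    q=Q[m]*1000
    if n=="wrist4": q=q[q[:,2]< -28+0]
    for lo in range(-90,12,6):
        s=q[(q[:,2]>=lo)&(q[:,2]<lo+6)]
        if len(s): 
            for sd in (-1,1):
                t=s[s[:,1]*sd>0]
                if len(t): print(n,lo,sd,len(t),"x",t[:,0].min().round(1),t[:,0].max().round(1),"|y|",abs(t[:,1]).min().round(1),abs(t[:,1]).max().round(1))
E
```

```text
wrist1 -90 -1 331 x -9.3 10.8 |y| 47.7 49.4
wrist1 -90 1 232 x -3.5 11.8 |y| 47.1 48.6
wrist1 -84 -1 651 x -9.9 7.8 |y| 43.1 49.2
wrist1 -84 1 578 x -6.8 8.2 |y| 42.7 48.7
wrist1 -78 -1 146 x -7.7 4.3 |y| 43.3 44.4
wrist1 -78 1 136 x -8.2 4.7 |y| 42.8 43.7
wrist1 -72 -1 82 x -8.4 12.9 |y| 43.4 55.1
wrist1 -72 1 88 x -8.0 13.4 |y| 42.8 54.5
wrist1 -66 -1 142 x -8.0 13.2 |y| 44.1 54.9
wrist1 -66 1 147 x -7.7 13.5 |y| 43.6 54.5
wrist1 -60 -1 186 x -8.5 13.1 |y| 43.5 54.1
wrist1 -60 1 185 x -8.2 13.5 |y| 42.9 52.9
wrist1 -54 -1 166 x 4.4 13.0 |y| 43.4 52.6
wrist1 -54 1 165 x 5.4 13.5 |y| 42.9 52.3
wrist1 -48 -1 159 x 2.0 13.4 |y| 43.3 52.6
wrist1 -48 1 160 x 2.5 13.5 |y| 42.9 52.3
wrist1 -42 -1 158 x -1.1 13.2 |y| 43.3 52.7
wrist1 -42 1 155 x -0.4 13.3 |y| 42.8 52.3
wrist1 -36 -1 142 x -3.1 12.9 |y| 43.4 52.6
wrist1 -36 1 142 x -3.0 13.3 |y| 43.0 52.3
wrist4 -90 -1 133 x -3.9 11.5 |y| 27.3 28.0
wrist4 -90 1 125 x -3.6 11.3 |y| 26.8 27.4
wrist4 -84 -1 479 x -7.1 7.5 |y| 22.7 28.0
wrist4 -84 1 482 x -7.0 8.0 |y| 22.1 27.5
wrist4 -78 -1 74 x -8.1 4.3 |y| 22.7 23.3
wrist4 -78 1 73 x -7.8 3.8 |y| 22.2 22.6
wrist4 -72 -1 46 x -7.6 13.4 |y| 22.7 34.0
wrist4 -72 1 49 x -7.6 13.3 |y| 22.3 33.5
wrist4 -66 -1 126 x -8.3 13.5 |y| 23.5 34.1
wrist4 -66 1 126 x -8.1 13.6 |y| 23.0 33.3
wrist4 -60 -1 166 x -7.8 13.3 |y| 22.8 33.1
wrist4 -60 1 163 x -7.9 13.4 |y| 22.3 32.7
wrist4 -54 -1 130 x 5.0 13.2 |y| 22.7 32.3
wrist4 -54 1 129 x 5.3 13.3 |y| 22.3 31.7
wrist4 -48 -1 125 x 2.0 13.2 |y| 22.7 31.7
wrist4 -48 1 125 x 2.2 13.5 |y| 22.3 31.1
wrist4 -42 -1 127 x 0.6 13.3 |y| 22.7 31.7
wrist4 -42 1 123 x 0.8 13.2 |y| 22.3 31.3
wrist4 -36 -1 100 x -2.6 13.2 |y| 22.7 31.6
wrist4 -36 1 101 x -2.6 13.5 |y| 22.3 31.5
```

```bash
python3 look.py top 5; python3 - <<'E'
import numpy as np,cv2
im=np.load("top5.npz")["im"]; cv2.imwrite("pics/crop5.png",cv2.resize(im[170:275,300:440,::-1],(800,600),interpolation=cv2.INTER_CUBIC))
E
```

```text
5.05 [ 0.4521 -0.3013  0.003 ] yaw -28.26 [ 0.15 -0.2  -1.34] 0.04533952362379425 0.0
[[ 0.8808 -0.4734 -0.    ]
 [-0.4734 -0.8808  0.    ]
 [-0.     -0.     -1.    ]]
```

View pics/crop5.png

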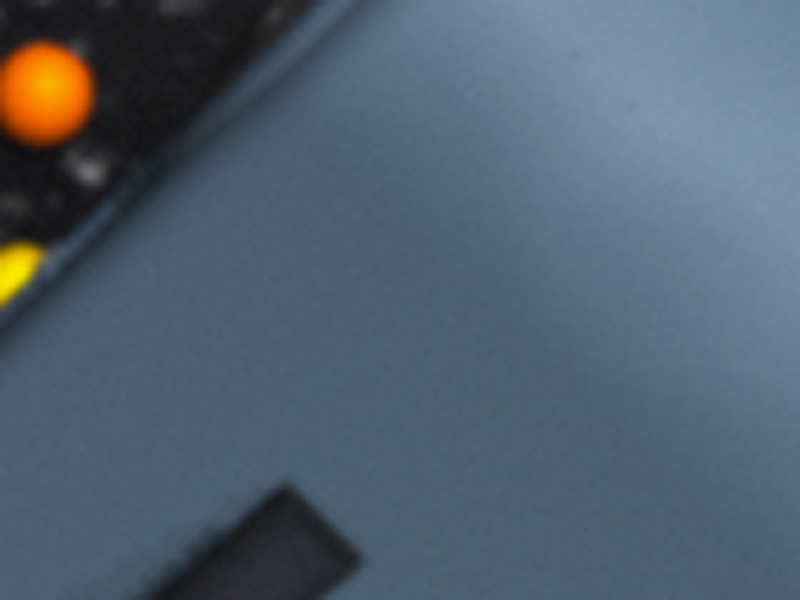

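```bash
python3 - <<'E'
import numpy as np
from h import *
M=np.array([[.8808,-.4735,0],[-.4735,-.8808,0],[0,0,-1]])
for n,p,ya,yb in (("wrist1",[.454,-.3034,.1932],.043,.058),("wrist4",[.452,-.3013,.003],.0285,.035)):
    f=np.load(n+".npz"); d=f["d"]; P=cloud(d,f["K"],f["T"]); Q=(P-p)@M
    # walk up columns through the left finger front face
    u0,v0=(155,240) if n=="wrist1" else (196,236)
    for u in range(u0-6,u0+14,5) :
        print(n,u,[(v,*(Q[v,u]*1000).round(0).astype(int).tolist()) for v in range(222,262,3)])
E
```

```text
wrist1 149 [(222, -42, -111, 141), (225, -63, -129, 192), (228, -67, -129, 190), (231, -70, -129, 191), (234, 12, -53, -38), (237, 13, -51, -43), (240, 12, -50, -45), (243, 13, -49, -49), (246, 12, -49, -51), (249, 11, -48, -53), (252, 11, -47, -56), (255, 11, -46, -60), (258, 12, -45, -64), (261, 35, -27, -115)]
wrist1 154 [(222, -40, -105, 136), (225, -45, -106, 139), (228, -67, -123, 191), (231, 12, -51, -34), (234, 12, -50, -37), (237, 13, -49, -42), (240, 12, -49, -44), (243, 12, -48, -47), (246, 11, -47, -49), (249, 11, -46, -53), (252, 11, -45, -57), (255, 11, -44, -59), (258, 9, -44, -58), (261, 34, -26, -114)]
wrist1 159 [(222, -40, -99, 134), (225, -44, -100, 137), (228, -50, -102, 144), (231, 13, -49, -35), (234, 11, -49, -35), (237, 11, -48, -39), (240, 11, -46, -43), (243, 11, -45, -46), (246, 11, -45, -49), (249, 11, -43, -53), (252, 10, -44, -53), (255, 8, -44, -54), (258, 7, -44, -54), (261, 35, -25, -115)]
wrist1 164 [(222, -41, -95, 137), (225, -45, -95, 139), (228, -50, -97, 144), (231, -71, -111, 193), (234, 12, -46, -35), (237, 11, -45, -38), (240, 11, -44, -42),
[... 636 characters left out ...]
1, -27, -54), (252, 11, -27, -56), (255, 12, -26, -60), (258, 11, -26, -63), (261, 35, -16, -115)]
wrist4 200 [(222, 6, -34, 1), (225, 4, -34, 2), (228, 2, -34, 1), (231, 13, -28, -34), (234, 12, -28, -37), (237, 11, -28, -38), (240, 11, -27, -42), (243, 11, -26, -46), (246, 11, -26, -49), (249, 11, -25, -53), (252, 12, -24, -57), (255, 12, -24, -60), (258, 11, -24, -62), (261, 35, -14, -116)]
wrist4 205 [(222, 15, -27, -25), (225, 13, -27, -24), (228, 11, -27, -25), (231, 9, -27, -25), (234, 11, -26, -34), (237, 11, -25, -38), (240, 11, -24, -42), (243, 12, -24, -47), (246, 11, -23, -50), (249, 11, -23, -53), (252, 10, -23, -54), (255, 9, -23, -54), (258, 7, -23, -54), (261, 35, -13, -116)]
```

The depth shows the finger tips about 32 mm above the reported TCP at both openings, so the fingers are closing above the grips. I'll reopen and lower in steps, watching the force.

>>> arm_command(deltas=[1, 0, 0, 0, 0, 1, 0, 0, 0, 0, 1, 0, 0, 0, 0, 1, 0, 0, 0.008, 0, 1, 0, 0, 0.008, 0, 1, 0, 0, 0.004, 0, 1, 0, 0, 0, 0])

```text
time: 5.98
position: [0.4517, -0.301, -0.0176]
tool_rot: [0.97, -0.244, -0.001, -0.0]
ft_force: [0.5, 0.5, 0.6]
grip_width: 0.0867
grip_force: 0.0
```

>>> arm_command(deltas=[1, 0, 0, 0.004, 0, 1, 0, 0, 0.003, 0, 1, 0, 0, 0, 0, 0.25, 0, 0, 0, 0, 0.25, 0, 0, 0, 0, 0.25, 0, 0, 0, 0, 0.25, 0, 0, 0, 0, 0.18, 0, 0, 0, 0, 0.18, 0, 0, 0, 0, 0.18, 0, 0, 0, 0])

```text
time: 7.22
position: [0.4522, -0.3015, -0.0239]
tool_rot: [0.97, -0.244, 0.0, 0.0]
ft_force: [0.0, -0.6, 0.6]
grip_width: 0.0519
grip_force: 6.7
```

```bash
python3 look.py wrist 6; python3 - <<'E'
import numpy as np
from h import *
f=np.load("wrist6.npz"); P=cloud(f["d"],f["K"],f["T"]); im=f["im"]
from rig import status
from scipy.spatial.transform import Rotation as R
s=status.get_obs(); Q=(P-s["position"])@R.from_quat(s["tool_rot"]).as_matrix()
m=(im.min(2)>225)&(P[...,2]>.018)&(P[...,2]<.04)&(Q[...,0]>.095)&(Q[...,0]<.125)
q=Q[m]; 
for sd in(-1,1): t=q[q[:,1]*sd>0]; print(len(t),(t.min(0)*1000).round(1),(t.max(0)*1000).round(1),np.median(P[m][:,2]))
E
```

```text
7.225 [ 0.4522 -0.3015 -0.0239] yaw -28.26 [ 0.02 -0.64  0.57] 0.05185923533770226 6.6710112888904405
[[ 8.808e-01 -4.735e-01  3.000e-04]
 [-4.735e-01 -8.808e-01 -3.000e-04]
 [ 4.000e-04  1.000e-04 -1.000e+00]]
354 [ 95.1 -41.6 -52.3] [112.2 -36.3 -48.5] 0.02681553376737747
377 [ 95.   34.7 -53.2] [112.3  40.2 -48.3] 0.02681553376737747
```

>>> arm_command(deltas=[0.18, 0, 0, -0.01, 0, 0.18, 0, 0, -0.025, 0, 0.18, 0, 0, -0.035, 0, 0.18, 0, 0, -0.035, 0, 0.18, 0, 0, -0.025, 0, 0.18, 0, 0, -0.01, 0, 0.18, 0, 0, 0, 0, 0.18, 0, 0, 0, 0])

```text
time: 8.28
position: [0.4513, -0.3006, 0.115]
tool_rot: [0.97, -0.244, -0.001, -0.001]
ft_force: [0.3, -0.4, -0.3]
grip_width: 0.052
grip_force: 6.3
```

```bash
cat > jaw.py <<'E'
import sys,numpy as np
from h import *
from look import look
from scipy.spatial.transform import Rotation as R
s=look("wrist",sys.argv[1]); f=np.load(f"wrist{sys.argv[1]}.npz"); P=cloud(f["d"],f["K"],f["T"]); im=f["im"]
Q=(P-s["position"])@R.from_quat(s["tool_rot"]).as_matrix()
print(s["time"],s["position"].round(4),s["grip_width"].round(4),s["grip_force"],s["ft_force"].round(1))
m=(im.min(2)>150)&(Q[...,2]<-.03)&(Q[...,2]>-.075)&(f["d"]>0)
for a in (.03,.06,.09,.105):
    for sd in(-1,1): t=Q[m&(Q[...,0]>a)&(Q[...,0]<a+.015)&(Q[...,1]*sd>0)]; print(a,sd,len(t),(np.percentile(t,[2,50,98],axis=0)*1000).round(1).tolist() if len(t) else '')
h=cv2.cvtColor(im,cv2.COLOR_RGB2HSV); e=(h[...,0]>5)&(h[...,0]<22)&(h[...,1]>60)&(h[...,1]<200)&(h[...,2]>90)&(P[...,2]>.03)&(f["d"]>0)&(abs(Q[...,1])<.06)&(Q[...,0]>.05)
if e.sum()>30: t=Q[e]*1000; print("egg",e.sum(),np.percentile(t,[1,50,99],axis=0).round(1).tolist(),"world med",np.median(P[e],axis=0).round(4),P[e].max(0).round(4),P[e].min(0).round(4))
E
python3 jaw.py 7
```

```text
Traceback (most recent call last):
  File "jaw.py", line 7, in <module>
    print(s["time"],s["position"].round(4),s["grip_width"].round(4),s["grip_force"],s["ft_force"].round(1))
                                           ^^^^^^^^^^^^^^^^^^^^^
AttributeError: 'float' object has no attribute 'round'
```

```bash
sed -i 's/s\["grip_width"\].round(4)/s["grip_width"]/' jaw.py; python3 jaw.py 8
```

```text
8.325 [ 0.4513 -0.3006  0.1149] 0.05162154858391003 6.312033250997047 [ 0.7  0.3 -2.1]
0.03 -1 455 [[30.3, -25.8, -52.0], [38.0, -22.7, -49.7], [44.8, -20.1, -32.1]]
0.03 1 507 [[30.2, 19.4, -51.9], [37.6, 21.8, -49.0], [44.7, 25.1, -30.8]]
0.06 -1 590 [[60.4, -33.8, -52.1], [67.6, -30.6, -49.2], [74.7, -28.1, -31.2]]
0.06 1 592 [[60.4, 27.1, -52.1], [67.7, 29.6, -49.1], [74.8, 32.7, -30.7]]
0.09 -1 595 [[90.3, -40.7, -52.5], [97.0, -37.3, -50.3], [104.6, -33.8, -31.4]]
0.09 1 672 [[90.4, 32.6, -52.5], [97.9, 36.2, -49.6], [104.7, 39.2, -31.1]]
0.105 -1 161 [[105.1, -40.3, -52.6], [108.5, -38.3, -51.2], [111.8, -36.7, -37.6]]
0.105 1 366 [[105.1, 34.2, -52.3], [108.8, 36.1, -47.8], [116.1, 38.7, -30.6]]
```

>>> arm_command(deltas=[0.18, -0.007, -0.013, 0, 0, 0.18, -0.014, -0.026, 0, 0, 0.18, -0.021, -0.039, 0, 0, 0.18, -0.021, -0.039, 0, 0, 0.18, -0.021, -0.039, 0, 0, 0.18, -0.021, -0.039, 0, 0, 0.18, -0.021, -0.039, 0, 0, 0.18, -0.013, -0.025, 0, 0, 0.18, -0.008, -0.013, 0, 0, 0.18, 0, 0, 0, 0, 0.18, 0, 0, 0, 0, 0.18, 0, 0, 0, 0])

```text
time: 9.88
position: [0.4516, 0.0069, 0.116]
tool_rot: [0.97, -0.245, 0.0, 0.0]
ft_force: [0.5, -0.6, -1.1]
grip_width: 0.0513
grip_force: 6.3
```

```bash
python3 jaw.py 9
```

```text
9.875 [0.4516 0.0069 0.116 ] 0.05133695867981611 6.312173564219847 [ 0.5 -0.6 -1.1]
0.03 -1 219 [[30.3, -26.1, -52.2], [37.7, -23.4, -50.8], [44.7, -20.7, -49.6]]
0.03 1 226 [[30.4, 19.9, -52.2], [37.7, 22.5, -50.9], [44.6, 25.2, -49.4]]
0.06 -1 258 [[60.3, -34.1, -52.6], [67.6, -31.4, -51.1], [74.7, -28.7, -49.6]]
0.06 1 273 [[60.4, 27.6, -52.3], [67.7, 30.2, -51.0], [74.8, 33.0, -49.3]]
0.09 -1 306 [[90.3, -40.8, -52.4], [97.2, -38.1, -51.2], [104.5, -34.6, -49.8]]
0.09 1 321 [[90.4, 33.1, -52.8], [97.4, 36.6, -51.2], [104.7, 39.3, -49.7]]
0.105 -1 145 [[105.2, -40.3, -52.7], [108.5, -38.6, -51.2], [111.8, -37.1, -49.8]]
0.105 1 159 [[105.2, 35.3, -52.6], [108.6, 37.0, -51.2], [111.8, 39.0, -49.9]]
egg 1824 [[73.9, -22.5, 36.2], [89.2, -0.5, 43.9], [113.9, 17.2, 57.7]] world med [ 0.5305 -0.0344  0.0722] [ 0.5571 -0.0144  0.0811] [ 0.5147 -0.057   0.0549]
```

View pics/wrist9.png

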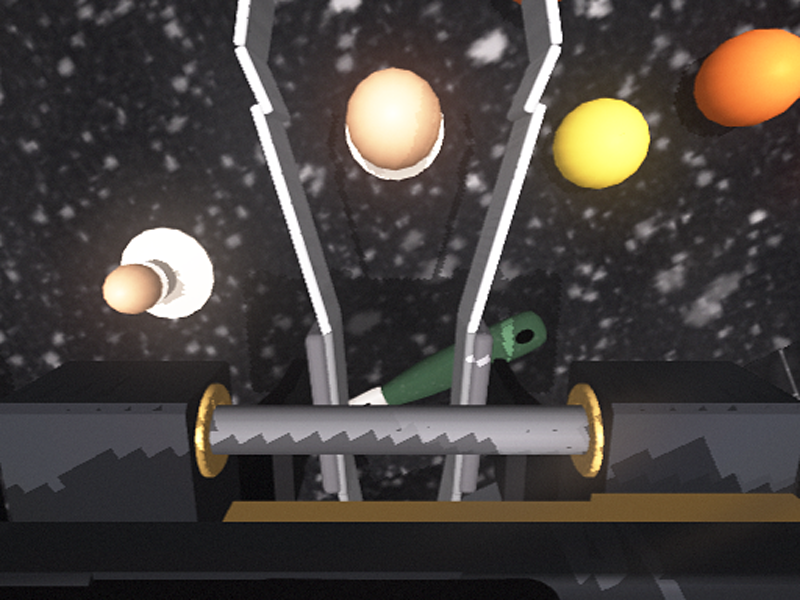

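The wrist view shows the tongs held open over the scene. The larger egg is at (394,120) between the blades, its cup around (395,140), and the small egg at (132,290).

```bash
python3 - <<'E'
import numpy as np,cv2
from h import *
from scipy.optimize import least_squares
f=np.load("wrist9.npz"); P=cloud(f["d"],f["K"],f["T"]); im=f["im"]
h=cv2.cvtColor(im,cv2.COLOR_RGB2HSV); e=((h[...,0]>5)&(h[...,0]<22)&(h[...,1]>60)&(h[...,1]<200)&(P[...,2]>.05)).astype(np.uint8); e[:,:200]=0;e[:,300:]=0;e=cv2.erode(e,np.ones((3,3)))>0
p=P[e]; r=least_squares(lambda c:np.sqrt(((p-c)**2/np.array([.022,.022,.029])**2).sum(1))-1,[.54,-.038,.053],loss="soft_l1",f_scale=.05)
print(e.sum(),r.x.round(4),np.abs(r.fun).mean())
M=np.array([[.8808,-.4735,0],[-.4735,-.8808,0],[0,0,-1]]); print(((r.x-[.4516,.0069,.116])@M*1000).round(1))
E
```

```text
2479 [ 0.5206 -0.0288  0.1047] 2.18142022353652
[77.7 -1.2 11.3]
```

```bash
cat > fit.py <<'E'
import numpy as np,cv2,sys
from h import *
from scipy.optimize import least_squares
f=np.load(sys.argv[1]); P=cloud(f["d"],f["K"],f["T"])
p0=np.array([.54,-.038,.053]); e=(np.hypot(P[...,0]-.54,P[...,1]+.038)<.03)&(P[...,2]>.045)&(P[...,2]<.09)&(f["d"]>0)
p=P[e]; r=least_squares(lambda c:(np.sqrt(((p-c)**2/np.array([.022,.022,.029])**2).sum(1))-1)*22,p0,loss="soft_l1",f_scale=1)
print(e.sum(),r.x.round(4),np.median(np.abs(r.fun)))
M=np.array([[.8808,-.4735,0],[-.4735,-.8808,0],[0,0,-1]]); print(((r.x-np.array(eval(sys.argv[2])))@M*1000).round(1))
E
python3 fit.py wrist9.npz "[.4516,.0069,.116]"
```

```text
3107 [ 0.5364 -0.0358  0.0544] 0.33764518750245687
[94.9 -2.5 61.6]
```

>>> arm_command(deltas=[0.18, -0.0055, -0.0015, 0.01, 0, 0.18, 0, 0, 0.02, 0, 0.18, 0, 0, 0.02, 0, 0.18, 0, 0, 0.005, 0, 0.18, 0, 0, 0, 0, 0.18, 0, 0, 0, 0])

```text
time: 10.68
position: [0.4476, 0.0117, 0.0615]
tool_rot: [0.97, -0.244, 0.001, -0.0]
ft_force: [0.1, 0.2, -0.0]
grip_width: 0.0517
grip_force: 6.3
```

```bash
python3 jaw.py 10; python3 - <<'E'
from rig import status
import subprocess
p=status.get_obs()["position"].tolist(); print(subprocess.run(["python3","fit.py","wrist10.npz",str(p)],capture_output=True,text=True).stdout)
E
```

```text
10.675 [0.4476 0.0117 0.0615] 0.05166179633917256 6.312231125248218 [ 0.1  0.2 -0. ]
0.03 -1 209 [[30.2, -26.4, -52.1], [37.7, -23.4, -50.9], [44.5, -20.7, -49.5]]
0.03 1 222 [[30.3, 19.8, -52.3], [37.5, 22.5, -50.9], [44.6, 25.2, -49.5]]
0.06 -1 250 [[60.3, -34.3, -52.3], [67.6, -31.4, -51.1], [74.7, -28.7, -49.5]]
0.06 1 263 [[60.4, 27.5, -52.4], [67.7, 30.3, -51.1], [74.8, 33.0, -49.5]]
0.09 -1 298 [[90.2, -40.9, -52.4], [97.3, -38.1, -51.2], [104.7, -34.7, -49.7]]
0.09 1 305 [[90.3, 33.2, -52.6], [97.3, 36.6, -51.2], [104.7, 39.4, -49.8]]
0.105 -1 139 [[105.1, -40.5, -52.6], [108.4, -38.6, -51.1], [111.7, -37.1, -49.8]]
0.105 1 150 [[105.2, 35.6, -52.4], [108.5, 37.2, -51.2], [111.8, 38.8, -49.6]]
egg 4276 [[79.9, -19.8, -20.9], [95.6, 0.0, -13.5], [118.4, 19.3, 3.8]] world med [ 0.5316 -0.0334  0.0751] [ 0.5571 -0.0142  0.0838] [ 0.5146 -0.0569  0.0528]
5349 [ 0.5364 -0.0358  0.0545] 0.33081760412783145
[100.6  -0.2   7.1]
```

>>> arm_command(deltas=[0.18, -0.0005, 0.0005, 0.012, 0, 0.18, 0, 0, 0.02, 0, 0.18, 0, 0, 0.012, 0, 0.18, 0, 0, 0.004, 0, 0.18, 0, 0, 0, 0, 0.18, 0, 0, 0, 0])

```text
time: 11.48
position: [0.4469, 0.0115, 0.0134]
tool_rot: [0.97, -0.244, 0.0, -0.0]
ft_force: [-0.3, -0.4, -2.2]
grip_width: 0.0518
grip_force: 6.3
```

```bash
python3 jaw.py 11; python3 - <<'E'
from rig import status
import subprocess
p=status.get_obs()["position"].tolist(); print(p,subprocess.run(["python3","fit.py","wrist11.npz",str(p)],capture_output=True,text=True).stdout)
E
```

```text
11.475 [0.4469 0.0115 0.0134] 0.05176415172412586 6.312190036624088 [-0.3 -0.4 -2.2]
0.03 -1 204 [[30.2, -26.2, -52.7], [37.8, -23.5, -51.0], [44.7, -20.8, -49.6]]
0.03 1 216 [[30.2, 19.9, -52.2], [37.7, 22.5, -51.0], [44.6, 25.3, -49.4]]
0.06 -1 241 [[60.3, -34.1, -52.4], [67.6, -31.5, -51.1], [74.7, -28.8, -49.9]]
0.06 1 252 [[60.3, 27.5, -52.3], [67.6, 30.3, -51.1], [74.8, 33.0, -49.4]]
0.09 -1 2050 [[90.5, -39.8, -71.2], [98.2, -6.9, -67.9], [104.7, -0.2, -50.5]]
0.09 1 1709 [[90.6, 0.2, -71.0], [98.3, 5.9, -67.7], [104.8, 38.5, -50.3]]
0.105 -1 395 [[105.1, -39.9, -70.5], [106.5, -11.0, -65.8], [111.5, -0.5, -50.2]]
0.105 1 364 [[105.1, 0.5, -70.5], [106.6, 9.7, -65.6], [111.5, 38.7, -50.0]]
egg 7377 [[80.4, -20.1, -70.3], [94.3, -0.5, -62.9], [108.5, 18.5, -44.1]] world med [ 0.5298 -0.0308  0.0764] [ 0.5533 -0.0141  0.0851] [ 0.5145 -0.056   0.0522]
[0.4469184821909541, 0.011534804819629983, 0.01345401944570316] 8206 [ 0.5368 -0.0359  0.0547] 0.303887364367895
[101.6  -0.8 -41.2]
```

>>> arm_command(deltas=[0.08, 0, 0, 0, 0, 0.0, 0, 0, 0, 0, -0.05, 0, 0, 0, 0, -0.08, 0, 0, 0, 0, -0.11, 0, 0, 0, 0, -0.14, 0, 0, 0, 0, -0.18, 0, 0, 0, 0, -0.3, 0, 0, 0, 0, -0.3, 0, 0, 0, 0, -0.3, 0, 0, 0, 0], newtons=24)

```text
time: 12.78
position: [0.4466, 0.0116, 0.0131]
tool_rot: [0.97, -0.244, 0.0, -0.0]
ft_force: [0.4, 0.2, -1.6]
grip_width: 0.038
grip_force: 24.0
```

```bash
python3 jaw.py 12; python3 - <<'E'
from rig import status
import subprocess
p=status.get_obs()["position"].tolist(); print(p,subprocess.run(["python3","fit.py","wrist12.npz",str(p)],capture_output=True,text=True).stdout)
E
```

```text
12.775 [0.4466 0.0116 0.0131] 0.037962247825452426 23.993544280529022 [ 0.4  0.2 -1.6]
0.03 -1 205 [[30.5, -16.6, -51.8], [37.7, -14.4, -50.8], [44.7, -12.3, -49.5]]
0.03 1 210 [[30.3, 11.4, -52.1], [37.7, 13.4, -50.8], [44.6, 15.5, -49.5]]
0.06 -1 241 [[60.3, -22.1, -52.2], [67.6, -19.9, -50.7], [74.7, -17.7, -49.5]]
0.06 1 250 [[60.3, 16.3, -52.1], [67.6, 18.5, -50.8], [74.7, 20.7, -49.4]]
0.09 -1 2054 [[90.6, -25.5, -71.5], [98.3, -6.9, -68.1], [104.7, -0.2, -50.1]]
0.09 1 1695 [[90.7, 0.2, -71.5], [98.4, 5.8, -68.1], [104.7, 23.8, -49.9]]
0.105 -1 396 [[105.1, -25.6, -71.0], [106.4, -11.7, -65.7], [111.6, -0.8, -49.5]]
0.105 1 369 [[105.0, 0.5, -70.8], [106.5, 10.1, -65.6], [111.6, 24.0, -49.8]]
egg 7427 [[80.7, -20.9, -70.7], [94.5, -0.5, -63.2], [108.8, 18.6, -42.3]] world med [ 0.5297 -0.0307  0.0762] [ 0.5585 -0.0135  0.085 ] [ 0.5145 -0.0595  0.0455]
[0.44658687666950725, 0.011589858204966143, 0.013069098088326951] 10194 [ 0.5367 -0.0359  0.0548] 0.41422899629682597
[101.8  -0.8 -41.7]
```

>>> arm_command(deltas=[-0.3, 0, 0, -0.004, 0, -0.3, 0, 0, -0.008, 0, -0.3, 0, 0, -0.014, 0, -0.3, 0, 0, -0.018, 0, -0.3, 0, 0, -0.02, 0, -0.3, 0, 0, -0.018, 0, -0.3, 0, 0, -0.012, 0, -0.3, 0, 0, -0.006, 0, -0.3, 0, 0, 0, 0, -0.3, 0, 0, 0, 0])

```text
time: 14.08
position: [0.4461, 0.0117, 0.1126]
tool_rot: [0.97, -0.244, -0.001, -0.0]
ft_force: [0.2, 0.7, -1.3]
grip_width: 0.0378
grip_force: 24.0
```

```bash
python3 jaw.py 13; python3 look.py scene 13
```

```text
14.075 [0.4461 0.0117 0.1126] 0.0378387887822717 23.98904800415039 [ 0.2  0.7 -1.3]
0.03 -1 215 [[30.3, -16.6, -51.9], [37.6, -14.4, -50.6], [44.7, -12.3, -49.5]]
0.03 1 223 [[30.4, 11.1, -51.9], [37.7, 13.3, -50.6], [44.6, 15.5, -49.3]]
0.06 -1 253 [[60.3, -22.2, -51.8], [67.6, -19.8, -50.5], [74.7, -17.7, -49.0]]
0.06 1 268 [[60.3, 16.3, -51.8], [67.6, 18.4, -50.6], [74.8, 20.6, -49.0]]
0.09 -1 2445 [[90.4, -25.4, -71.1], [97.9, -8.3, -66.8], [104.7, -0.2, -49.7]]
0.09 1 2151 [[90.4, 0.2, -71.0], [98.0, 7.3, -66.6], [104.8, 23.8, -49.7]]
0.105 -1 501 [[105.1, -25.5, -70.5], [106.5, -12.7, -64.1], [111.7, -0.5, -49.2]]
0.105 1 457 [[105.1, 0.8, -70.3], [106.6, 11.7, -63.7], [111.8, 24.0, -49.3]]
egg 5933 [[80.6, -21.1, -68.1], [92.4, -0.5, -60.6], [109.1, 18.9, -40.7]] world med [ 0.5271 -0.0293  0.173 ] [ 0.5578 -0.0134  0.182 ] [ 0.5141 -0.0596  0.1408]
14.125 [0.446  0.0117 0.1125] yaw -28.26 [-0.43  0.03 -2.04] 0.03762965402892057 23.989048898220062
[[ 8.808e-01 -4.735e-01 -1.400e-03]
 [-4.735e-01 -8.808e-01  3.000e-04]
 [-1.400e-03  4.000e-04 -1.000e+00]]
```

View pics/wrist13.png

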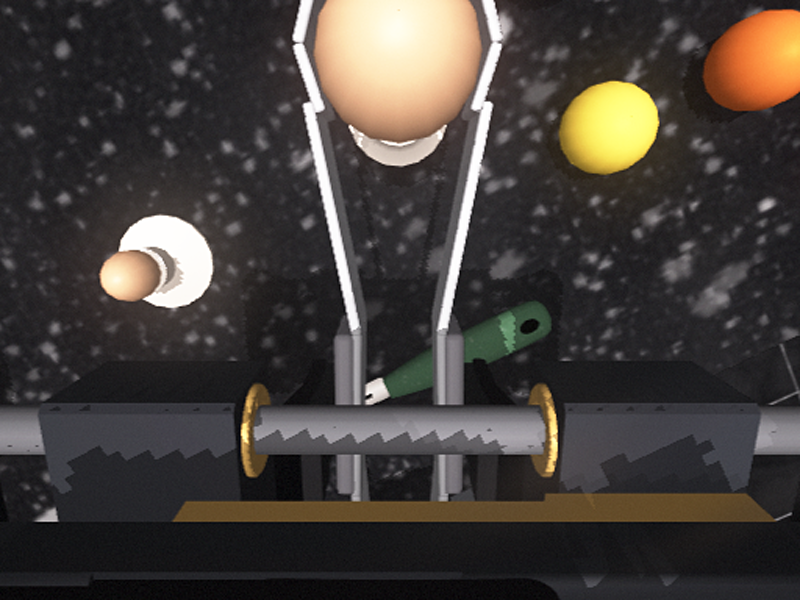

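The wrist view shows the egg held in the jaws around (398,60), clear of the empty cup at (400,150). The small egg is undisturbed at (130,275).

>>> arm_command(deltas=[-0.3, 0, 0, 0, -0.06, -0.3, 0, 0, 0, -0.12, -0.3, 0, 0, 0, -0.133, -0.3, 0, 0, 0, -0.12, -0.3, 0, 0, 0, -0.06, -0.3, 0, 0, 0, 0])

```text
time: 14.92
position: [0.4462, 0.0116, 0.1127]
tool_rot: [1.0, -0.0, -0.0, -0.0]
ft_force: [0.5, 0.2, -2.4]
grip_width: 0.0377
grip_force: 24.0
```

>>> arm_command(deltas=[-0.3, 0.003, -0.012, 0, 0, -0.3, 0, -0.025, 0, 0, -0.3, 0, -0.039, 0, 0, -0.3, 0, -0.039, 0, 0, -0.3, 0, -0.039, 0, 0, -0.3, 0, -0.039, 0, 0, -0.3, 0, -0.039, 0, 0, -0.3, 0, -0.039, 0, 0, -0.3, 0, -0.025, 0, 0, -0.3, 0, -0.0135, 0, 0, -0.3, 0, 0, 0, 0, -0.3, 0, 0, 0, 0])

```text
time: 16.42
position: [0.4492, 0.3203, 0.1129]
tool_rot: [1.0, -0.0, -0.0, 0.0]
ft_force: [-1.0, 0.3, -1.7]
grip_width: 0.0379
grip_force: 24.0
```

```bash
python3 jaw.py 14; python3 look.py scene 15; python3 look.py top 15; python3 - <<'E'
import numpy as np,cv2
from h import *
f=np.load("wrist14.npz"); P=cloud(f["d"],f["K"],f["T"]); im=f["im"]
m=(im.min(2)>140)&(P[...,2]>.005)&(P[...,2]<.03)&(P[...,1]>.2); print("plate pts",m.sum(),np.percentile(P[m],[.5,99.5],axis=0).round(4).tolist())
a=np.load("scene15.npz")["im"];cv2.imwrite("pics/s15.png",cv2.resize(a[:,:,::-1],(800,600)))
E
```

```text
16.425 [0.4492 0.3203 0.1129] 0.03787234191393367 23.988791406154633 [-1.   0.3 -1.7]
0.03 -1 179 [[30.5, -15.7, -51.8], [37.7, -13.6, -50.7], [44.6, -11.6, -49.4]]
0.03 1 167 [[31.7, 12.6, -52.1], [38.4, 14.3, -50.7], [44.8, 16.0, -49.4]]
0.06 -1 236 [[60.3, -21.4, -51.9], [67.6, -19.0, -50.4], [74.7, -17.0, -48.9]]
0.06 1 257 [[60.3, 17.6, -51.8], [67.6, 19.5, -50.4], [74.7, 21.7, -49.2]]
0.09 -1 716 [[90.8, -25.3, -71.3], [100.2, -4.4, -69.4], [104.7, -0.3, -49.2]]
0.09 1 795 [[90.7, 0.0, -71.3], [100.0, 4.4, -69.3], [104.8, 25.5, -49.4]]
0.105 -1 223 [[105.1, -24.9, -70.5], [106.5, -22.1, -51.0], [111.9, -0.4, -49.0]]
0.105 1 240 [[105.1, 0.4, -70.9], [106.7, 22.2, -50.8], [111.9, 25.2, -49.1]]
egg 7979 [[80.8, -19.5, -70.9], [95.6, 0.0, -63.5], [108.7, 19.3, -44.8]] world med [0.5449 0.3202 0.1763] [0.5651 0.3436 0.1847] [0.5288 0.2985 0.1449]
16.475 [0.4494 0.3201 0.1129] yaw -0.07 [ 0.09 -0.67 -2.37] 0.037947679677426974 23.98888796567917
[[ 1.0e+00 -1.3e-03 -8.0e-04]
 [-1.3e-03 -1.0e+00 -7.0e-04]
 [-8.0e-04  7.0e-04 -1.0e+00]]
16.525 [0.4495 0.3201 0.113 ] yaw -0.09 [-0.74  0.28 -2.09] 0.03753407003593073 23.988989889621735
[[ 1.0e+00 -1.6e-03 -6.0e-04]
 [-1.6e-03 -1.0e+00 -5.0e-04]
 [-6.0e-04  5.0e-04 -1.0e+00]]
plate pts 17937 [[0.4698, 0.24, 0.0067], [0.6023, 0.4061, 0.0196]]
```

View pics/s15.png

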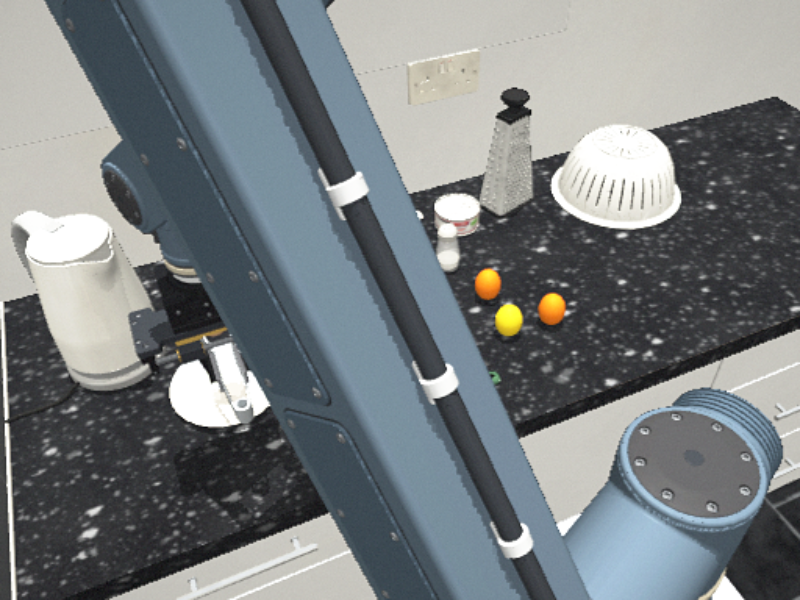

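The scene view shows the gripper over the plate at (220,390), with the tongs in it and the decoys in place; the arm hides the egg cups. I'll make a small centring shift and check that it is steady.

>>> arm_command(deltas=[-0.3, 0.0025, -0.002, -0.002, 0, -0.3, 0, 0, 0, 0, -0.3, 0, 0, 0, 0, -0.3, 0, 0, 0, 0, -0.3, 0, 0, 0, 0, -0.3, 0, 0, 0, 0])

```text
time: 17.32
position: [0.452, 0.3231, 0.115]
tool_rot: [1.0, -0.0, -0.0, 0.0]
ft_force: [-0.0, 0.3, -1.7]
grip_width: 0.0378
grip_force: 24.0
```

```bash
python3 jaw.py 16 | sed -n '1p;$p'; python3 -c "
from rig import order
print(order.hand_in())"
```

```text
17.325 [0.452  0.3231 0.115 ] 0.037802103039926926 23.98894339799881 [-0.   0.3 -1.7]
egg 7966 [[80.9, -19.5, -70.9], [95.6, 0.0, -63.5], [108.5, 19.2, -44.6]] world med [0.5476 0.3231 0.1786] [0.5676 0.3465 0.1881] [0.5315 0.3015 0.1474]
the job is handed in; nothing more can be done
None
```

The job is handed in at 17.3 s: the tongs hold the larger egg still over the middle of the plate, its centre about 15.5 cm above the worktop, and in the views I took nothing else had moved.

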